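# Sweep the plaster offcuts into the scrap pan

## Robot

A 6-joint arm with a two-finger parallel gripper is mounted at the origin on the work surface. World frame = base frame: x ahead of the robot, y to its left, z up, the work surface at z = 0. Lengths are in m, angles in rad, forces in N, time in s.
With the tool pointing down it reaches from about 0.25 to 0.725 m from the base axis. Payload 4 kg.
Tool frame: the origin (TCP) lies midway between the tips of the shut fingers; the grasp point (between the pads) lies 19 mm behind it (bot.grip_point_offset is the distance from the TCP to the grasp point, in m); z points along the fingers, y is the line along which they close (so a half turn about z gives the same grasp; the last joint's range is limited). The gripper opens to 85 mm and grips with 20 to 120 N. Pads are 22 mm wide; open, the fingers measure 114 mm over their backs; the gripper's body (76 mm by 85 mm) begins 54 mm behind the grasp point. The pads swing forward as they close: fully open they stand 13 mm farther back than shut.
Start: joints at [1.133, 0.241, 0.005, 1.335, 0, 1.571], TCP at [0.212, 0.453, 0.231] pointing down, gripper open.
Joint ranges: [-2.72, 2.72], [-1.05, 1.87], [-1.09, 1.28], [-1.99, 2.15], [-1.42, 1.44], [-3.14, 3.14]. Speed limits (rad/s): [2.79, 2.79, 3.14, 3.14, 3.14, 3.14].

## Interface

Orientations are given as a unit quaternion [x, y, z, w].
In Python, from workcell import bot gives the robot as it stands.
- The arm moves only by the tool step_arm, never from a script. Its argument "targets" is text: rows parted by semicolons, each of 7 numbers parted by spaces: the opening, from -1 (shut) to 1 (fully open), so that 0 is half open, then the shift along the world's x, y, z normalised to -1 to 1, where 1 is 0.5 m, then the turn, a rotation vector about the world's x, y, z normalised to -1 to 1, where 1 is pi/4 rad. In form: gripper x y z wx wy wz; .... A call has 1 to 10 rows; each row is the pose to reach, as a shift and turn from the pose commanded when the call began; what a row does not reach only later rows make up. A row lasts 1/12 s, in which the tool goes at most 41.7 mm and 7.16 degrees, less where a joint would pass 70% of its speed; a pose out of reach is approached as far as the arm can. A call with a number of a shift or a turn outside -1 to 1 is refused whole. A call with a gripper value outside its range is refused whole. The fingers move at their own pace and stop on an object; the grip force is fixed at half the most. Time passes only in rows, so rows that repeat a pose let the fingers close. It gives the time, the measured TCP pose, the force, the opening and the grip force at its end, in the units of the state.
- bot.get_obs(): the state, without advancing time (a new reading comes with each control period).
- bot.camera(name): name is "scene" or "top" or "wrist"; returns the picture (384x512x3 uint8, red, green, blue); there is no depth.
- bot.camera_info(name): a dict with "vertical_fov" (degrees; the focal length in pixels is half the picture's height over the tangent of half this angle, whatever the lens; pixels are square), "cx", "cy" (the principal point, pixels), "D" ([k1, k2, p1, p2, k3] as OpenCV has them; the pictures are not rectified), "pose" (4x4, takes a point from camera to world coordinates). Camera axes: x right, y up, looking along -z (the intrinsics and any distortion apply to the point x, -y, -z); pixel columns grow to the right and rows downward; lengths in m; the calibration is good to about 2 mm. A picture is of the moment at which its call begins: read the wrist's pose just before it. camera_info takes no time and is no camera call; for the wrist camera it gives the pose at the moment of the call.
- bot.job_done(): hands the job in; it is judged then, once.
The state is a dict: "clock": time; "joint_pos": joint angles; "joint_vel": joint speeds; "tau": joint torques, N m; "eef_pos": TCP position; "tool_rot": TCP orientation; "ft_force": force on the tool from outside, world axes, zero at the start; "ft_torque": the same for the moment, N m; "grip_width": finger opening in m; "grasp_force": force on a finger pad.
Only numpy, scipy, OpenCV 4.12 (cv2) and the standard library are available. Lean on these libraries where they do the work, as an engineer would, in place of code of your own. Each camera call takes 0.05 s, during which the arm holds its last target. There are 200 camera calls.

## Task

Take the bench brush from its tray and use it to sweep all four plaster offcuts over the lip and well into the scrap pan; push them only with the brush, not with the gripper. Leave the good casts on their blue bases, the articulator, the mixing bowl and the powder jar standing where they are, then put the brush back in its tray, upright on its bristles, and let go.

Things in the scene. Friction and masses are not known exactly. Their poses are not given: they have to be found in the camera images.
- scrap_pan: Sheet-metal scrap pan like a large dustpan, fixed to the bench, 310 mm wide (y), 250 deep (x). Origin: middle of the open mouth's front edge, on the bench; x points level into the pan, y along the lip, z up. The lip ramps up from 0 at x = 0 to 6 mm at x = 34 mm; behind it the floor lies 3 mm above the bench. No front wall.
- pan_rear (a point): Middle of the pan's rear wall, on the bench, 250 mm in from the mouth. Rear wall 42 mm high; a black handle sticks out 145 mm behind it, up to 55 mm high. Side walls: inner faces 152 mm either side of the middle line, starting 10 mm in from the mouth, rising from 18 to 35 mm high over the first 30 mm, then 35 mm.
- brush: Bench hand brush standing on its bristles, 0.2 kg: stiff dark bristle block 160 mm long (x), 33 thick (y), 42 tall, that pushes like a solid block, under a pale wooden head 172 mm long, 36 thick, 42 to 74 mm above the bristle tips. Origin: centre of the bristles' underside; z up. A round handle 21 mm thick runs from the head's -x end to x = -192 mm, 50 to 77 mm up.
- brush_grip (a point): The centre of the brush's wooden head, 60 mm above the bristle tips: grip it here across the 36 mm thickness (the brush's y).
- brush_tray: Shallow steel tray in which the brush stands, fixed: 196 mm (x) by 68 mm (y), rim 14 mm high, walls and floor 3 mm thick. Origin: centre of its underside on the bench; the brush, with its long axis along the tray's x either way round and centred, stands on the floor 3 mm up with 15 mm to spare on each side and end.
- offcut1: Cream plaster offcut, 66 x 46 mm, 24 mm tall; a block with a lump on one side. Its origin is the middle (within 5 mm) of its underside as it lies on the bench; its x axis runs along its length. A rigid lump of plaster, about 0.1 kg, that slides and may turn when pushed.
- offcut2: White broken piece of a tooth arch, about 66 x 50 mm, 26 mm tall and 32 mm with its tooth bumps. Its origin is the middle (within 5 mm) of its underside as it lies on the bench; its x axis runs along its length. A rigid lump of plaster, about 0.1 kg, that slides and may turn when pushed.
- offcut3: Offcut of pale blue base with white plaster on top, 58 x 40 mm, 30 mm tall. Its origin is the middle (within 5 mm) of its underside as it lies on the bench; its x axis runs along its length. A rigid lump of plaster, about 0.1 kg, that slides and may turn when pushed.
- offcut4: Cream plaster rim offcut, about 70 x 45 mm, 26 mm tall. Its origin is the middle (within 5 mm) of its underside as it lies on the bench; its x axis runs along its length. A rigid lump of plaster, about 0.1 kg, that slides and may turn when pushed.
- cast_a: Good cast: cream tooth arch on a round pale-blue base 80 mm across, 57 mm tall, loose, standing beside the swept area on the side away from the robot. Origin: centre of its underside. Leave standing.
- cast_b: Good cast: white tooth arch on a round pale-blue base 80 mm across, 57 mm tall, loose, at the back right. Origin: centre of its underside. Leave standing.
- articulator: Steel dental articulator holding an upper and a lower cast, 115 x 90 mm, 132 mm tall, loose, standing beyond the brush tray. Origin: centre of its underside. Leave standing.
- mixing_bowl: Empty green mixing bowl, 128 mm across, 72 mm tall, loose, standing at the robot's right. Origin: centre of its underside. Leave standing.
- powder_jar: White jar with a blue lid, 72 mm across, 100 mm tall, loose, standing right of the brush tray. Origin: centre of its underside. Leave standing.
Mind the look-alikes: they are no part of the job. Leave any black or red look-alike of the offcut2 alone. What is shaped like the offcut3 but yellow is not meant.

How it is judged:
By the outcome, as a careful person would: the job done as asked, in the order asked, and still so for the second after the job is handed in, with the robot touching nothing.
It also fails if it takes over 56 s, if anything falls off the work surface, if the arm or the gripper's body presses on something with over 40 N, if the wrist force passes 120 N, or if a joint passes its speed limit or range.

## Working session

There is one attempt and no reset: what is moved stays moved. The work goes in short steps, Python scripts to look and compute and a tool call to move; the robot and the scene stay as the last step left them, time stands still between calls to the robot, and variables do not carry over. Pictures are saved under pics/ and viewed, at most 10 in all, crops included, and the job is handed in when it is done.

Besides the shell and the picture viewer there is one more tool, called as name(argument=value, ...), one argument or row to a line, values as JSON. step_arm: Moves the arm, as the interface text tells. Scaled input: -1 to 1 covers 0.5 m each way for a shift and pi/4 rad each way for a turn. Its arguments: {"type":"object","properties":{"targets":{"type":"string"}},"required":["targets"]}

```bash
mkdir -p pics
cat > h.py <<'E'
import numpy as np, cv2
from workcell import bot
def K(i):
    f=192/np.tan(np.radians(i["vertical_fov"])/2)
    return np.array([[f,0,i["cx"]],[0,f,i["cy"]],[0,0,1.]])
def ray(i,uv,z):
    uv=np.array(uv,float).reshape(-1,1,2)
    n=cv2.undistortPoints(uv,K(i),np.array(i["D"],float)).reshape(-1,2)
    d=np.c_[n[:,0],-n[:,1],-np.ones(len(n))]
    P=np.array(i["pose"]); d=d@P[:3,:3].T; o=P[:3,3]
    return o+d*((z-o[2])/d[:,2])[:,None]
def proj(i,p):
    P=np.linalg.inv(np.array(i["pose"])); q=np.atleast_2d(p)@P[:3,:3].T+P[:3,3]
    q=q*[1,-1,-1]
    return cv2.projectPoints(q,np.zeros(3),np.zeros(3),K(i),np.array(i["D"],float))[0].reshape(-1,2)
def snap(c,name):
    i=bot.camera_info(c); im=bot.camera(c)[:,:,::-1].copy(); cv2.imwrite(f'pics/{name}.png',im); return i,im
E
python3 - <<'E'
from h import *
for c in("top","scene"):
    i,im=snap(c,c+'0'); print(c,i["vertical_fov"],i["D"],np.round(i["pose"],3).tolist())
    cv2.imwrite(f'pics/{c}0b.png',cv2.resize(im,(800,600),interpolation=cv2.INTER_CUBIC))
o=bot.get_obs();print(o["eef_pos"],o["tool_rot"],o["clock"])
E
```

```text
top 52.81205468775994 [-0.03481008  0.          0.          0.          0.        ] [[0.028, 0.981, -0.194, 0.347], [-1.0, 0.027, -0.009, -0.004], [-0.004, 0.194, 0.981, 1.229], [0.0, 0.0, 0.0, 1.0]]
scene 47.91163081470331 [-0.07106588  0.          0.          0.          0.        ] [[-0.555, -0.653, 0.515, 1.309], [0.832, -0.445, 0.331, 0.451], [0.013, 0.613, 0.79, 1.215], [0.0, 0.0, 0.0, 1.0]]
[0.21172522 0.45233812 0.23050535] [ 2.17151196e-01  9.76137542e-01 -9.06240092e-04 -1.89870716e-04] 0.1
```

View pics/top0b.png

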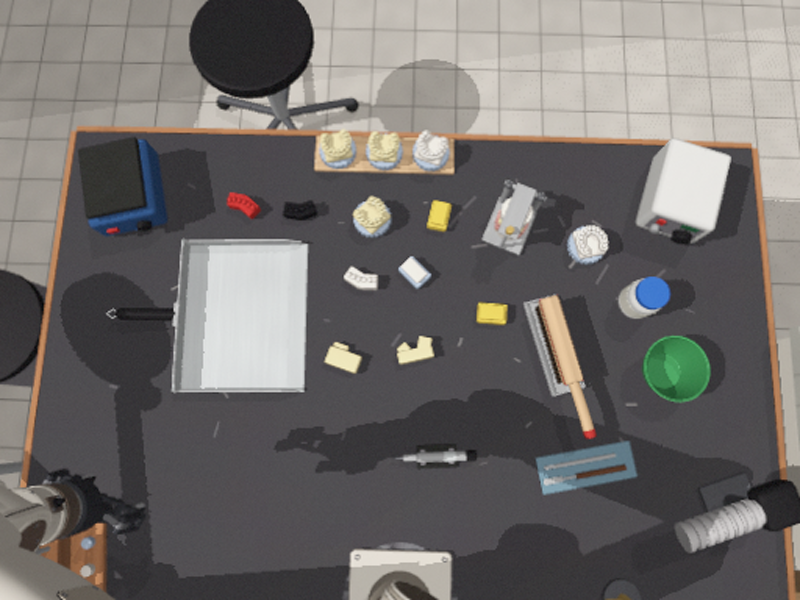

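View pics/scene0b.png

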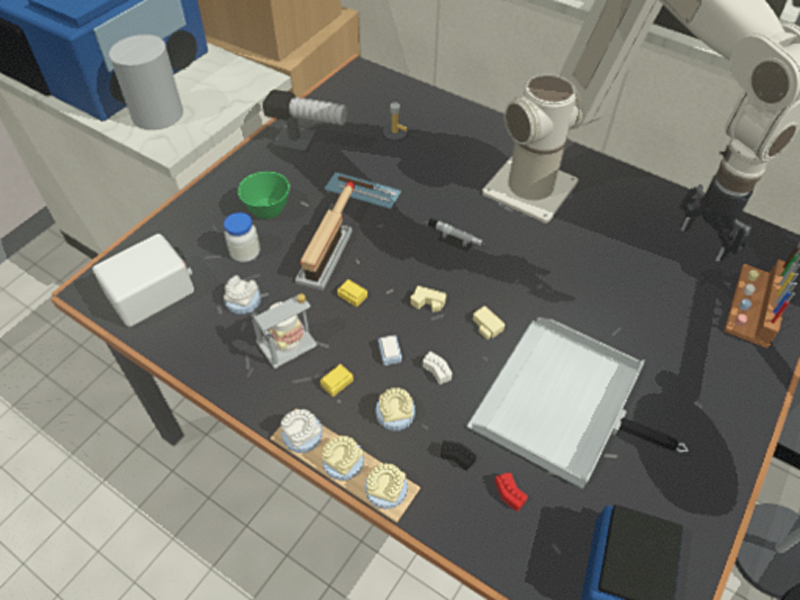

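Top view (800x600): pan at (245,315) with its mouth at right (col ~306). Candidates:
- **offcut1:** the cream block with a lump at (344,358).
- **offcut4:** the cream rim piece at (415,350).
- **offcut2:** the white arch at (361,278). The red (243,204) and black (300,210) arches are look-alikes.
- **offcut3:** the blue/white block at (414,271). The yellow blocks at (439,215) and (491,313) are look-alikes.

The brush is at (562,340), with its handle toward the robot. Next I measure these and confirm in a crop.

Run:
```python
from h import *
i=bot.camera_info("top"); im=cv2.imread('pics/top0.png'); s=.64
def R(n,uv,z): print(n,np.round(ray(i,np.array(uv)*s,z)[:,:2],3).tolist())
hsv=cv2.cvtColor(im,cv2.COLOR_BGR2HSV)
m=(hsv[:,:,2]>140).astype(np.uint8)
for n,c in dict(o1=(344,358),o4=(415,350),o2=(361,278),o3=(414,271),ylw=(491,313),ylw2=(439,215)).items():
    u,v=(np.array(c)*s).astype(int); mm=np.zeros_like(m); mm[v-18:v+18,u-18:u+18]=m[v-18:v+18,u-18:u+18]
    cn=max(cv2.findContours(mm,0,2)[0],key=cv2.contourArea)
    w=ray(i,cn.reshape(-1,2),.02)[:,:2]; r=cv2.minAreaRect((w*1000).astype(np.float32))
    print(n,np.round(r[0]),np.round(r[1]),round(r[2]),w.min(0).round(3),w.max(0).round(3))
R('pan mouth corners',[(309,240),(304,391)],.015)
R('pan rear corners',[(184,240),(174,391)],.04)
R('tray corners',[(526,302),(556,395),(582,391)],.014)
R('brush head top corners',[(540,300),(556,296),(564,384),(580,380)],.077)
R('handle tip',[(589,434)],.067)
R('castA',[(373,222)],.02);R('artic',[(510,235)],.0);R('jar',[(653,293)],.1);R('castB',[(588,248)],.02)
R('bowl',[(677,369)],.072);R('handpiece',[(405,457),(475,456)],.02)
a=cv2.resize(im[120:300,180:400],(660,540),interpolation=2);cv2.imwrite('pics/crop1.png',a)
```

```text
o1 [463. 127.] [68. 47.] 72 [0.432 0.094] [0.491 0.163]
o4 [483. -15.] [46. 75.] 14 [ 0.454 -0.053] [0.509 0.02 ]
o2 [623.  99.] [70. 37.] 73 [0.605 0.065] [0.647 0.133]
o3 [642. -10.] [58. 42.] 46 [ 0.611 -0.043] [0.674 0.021]
ylw [ 560. -170.] [60. 42.] 86 [ 0.538 -0.2  ] [ 0.58 -0.14]
ylw2 [765. -59.] [41. 63.] 78 [ 0.733 -0.083] [ 0.798 -0.034]
pan mouth corners [[0.705, 0.21], [0.392, 0.202]]
pan rear corners [[0.691, 0.464], [0.383, 0.454]]
tray corners [[0.585, -0.242], [0.398, -0.3], [0.407, -0.352]]
brush head top corners [[0.577, -0.257], [0.586, -0.288], [0.416, -0.3], [0.425, -0.331]]
handle tip [[0.325, -0.348]]
castA [[0.746, 0.078]]
artic [[0.731, -0.212]]
jar [[0.592, -0.469]]
castB [[0.702, -0.371]]
bowl [[0.451, -0.52]]
handpiece [[0.271, -0.003], [0.276, -0.139]]
```

View pics/crop1.png

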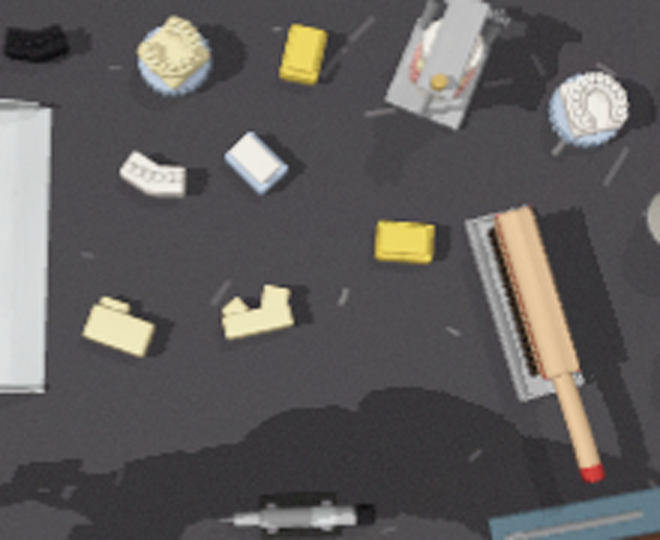

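The crop confirms the picks: white arch (152,175), blue/white block (256,162), cream lump block (118,325) and cream rim (257,312), with the yellow and black ones excluded. Brush grip is near (0.50,-0.29), yaw about 16°. I'll move above it and look with the wrist camera.

step_arm(
  targets="1 0.376 -0.964 0 0 0 0.92;1 0.376 -0.964 0 0 0 0.92;1 0.376 -0.964 0 0 0 0.92;1 0.376 -0.964 0 0 0 0.92;1 0.376 -0.964 0 0 0 0.92;1 0.376 -0.964 0 0 0 0.92;1 0.376 -0.964 0 0 0 0.92;1 0.376 -0.964 0 0 0 0.92;1 0.376 -0.964 0 0 0 0.92;1 0.376 -0.964 0 0 0 0.92",
)

```text
clock: 0.93
eef_pos: [0.3536, 0.089, 0.2313]
tool_rot: [-0.142, 0.99, 0.0, 0.0]
ft_force: [1.0, 0.2, 0.0]
grip_width: 0.0852
grasp_force: 0.0
```

step_arm(
  targets="1 0.294 -0.766 0 0 0 0;1 0.294 -0.766 0 0 0 0;1 0.294 -0.766 0 0 0 0;1 0.294 -0.766 0 0 0 0;1 0.294 -0.766 0 0 0 0;1 0.294 -0.766 0 0 0 0;1 0.294 -0.766 0 0 0 0;1 0.294 -0.766 0 0 0 0;1 0.294 -0.766 0 0 0 0;1 0.294 -0.766 0 0 0 0",
)

```text
clock: 1.77
eef_pos: [0.5008, -0.2948, 0.2305]
tool_rot: [-0.141, 0.99, 0.0, -0.0]
ft_force: [0.2, 1.0, -0.2]
grip_width: 0.0853
grasp_force: 0.0
```

Run:
```python
from h import *
o=bot.get_obs();print(o["eef_pos"],o["tool_rot"],o["clock"],o["joint_pos"].round(2) if hasattr(o["joint_pos"],'round') else o["joint_pos"])
i,im=snap("wrist","w1"); np.save('w1.npy',i["pose"]); print(np.round(i["pose"],3).tolist())
g=[[.501,-.294,.077],[.585,-.242,.014],[.398,-.3,.014]]
for p in proj(i,g): cv2.circle(im,tuple(int(x) for x in p),4,(0,0,255),1); print(p)
cv2.imwrite('pics/w1m.png',im)
```

```text
[ 0.50081115 -0.29477231  0.23052818] [-1.41226781e-01  9.89977197e-01  1.38585624e-04 -3.55864847e-04] 1.7667 [-0.53  0.4   0.23  1.4  -0.   -0.82]
[[-0.279, -0.915, -0.292, 0.426], [0.96, -0.266, -0.085, -0.317], [-0.0, -0.304, 0.953, 0.373], [0.0, 0.0, 0.0, 1.0]]
[257.12466107 177.67782102]
[279.33095169 242.16446922]
[279.91858946  64.83779562]
```

View pics/w1m.png

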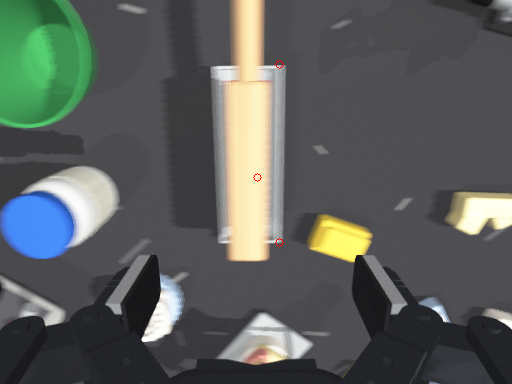

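The wrist view shows the brush head at cols 227–270, rows 80–260. It is near vertical, so the yaw is right, and offset a few mm left of my mark. Measuring the head and tray properly.

Run:
```python
from h import *
i=bot.camera_info("wrist"); im=cv2.imread('pics/w1.png'); h=cv2.cvtColor(im,cv2.COLOR_BGR2HSV)
m=((h[:,:,0]<25)&(h[:,:,1]>50)&(h[:,:,2]>140)).astype(np.uint8); m[:,:200]=0; m[:,290:]=0
for r in range(70,266,8):
    c=np.where(m[r])[0]; print(r,c.min() if len(c) else 0,c.max() if len(c) else 0,end='; ')
mm=m.copy(); mm[:82]=0
L=[];
for r in range(95,245):
    c=np.where(mm[r])[0]; L.append(((c.min()+c.max())/2,r))
w=ray(i,L,.077)[:,:2]; d=w[0]-w[-1]; p=np.polyfit(w[:,0],w[:,1],1); print('\nslope deg',np.degrees(np.arctan(p[0])), 'y at .50',np.polyval(p,.5))
print(ray(i,[(248,81),(248,261),(248,68)],.077)[:,:2])
g=((h[:,:,1]<40)&(h[:,:,2]>110)).astype(np.uint8)
for r in (100,150,200): 
    c=np.where(g[r,200:300])[0]+200; print(r,c.min(),c.max(),ray(i,[(c.min(),r),(c.max(),r)],.014)[:,:2].round(4).tolist())
print(ray(i,[(212,66),(285,66),(220,242),(282,242)],.014)[:,:2].round(4))
o=bot.get_obs()["tool_rot"];print(2*np.degrees(np.arctan2(-o[0],o[1])))
```

```text
70 237 257; 78 237 256; 86 225 269; 94 225 270; 102 225 269; 110 225 269; 118 225 269; 126 225 269; 134 226 269; 142 226 269; 150 226 269; 158 226 269; 166 226 269; 174 227 269; 182 227 268; 190 227 268; 198 227 268; 206 227 268; 214 227 268; 222 228 267; 230 230 266; 238 228 268; 246 228 268; 254 228 268; 262 0 0; 
slope deg 15.82979192938701 y at .50 -0.31007982504655507
[[ 0.42444433 -0.33063325]
 [ 0.58643539 -0.2853959 ]
 [ 0.41452487 -0.3334108 ]]
100 214 284 [[0.4515, -0.3612], [0.4316, -0.2919]]
150 216 283 [[0.5014, -0.3465], [0.4815, -0.2774]]
200 219 282 [[0.5555, -0.3296], [0.5359, -0.2616]]
[[ 0.4198 -0.3712]
 [ 0.3997 -0.3008]
 [ 0.6056 -0.3159]
 [ 0.5854 -0.2461]]
16.00596783914155
```

Run:
```python
from h import *
o=bot.get_obs(); print(o["eef_pos"],o["joint_vel"])
i,im=snap("wrist","w2"); it,_=bot.camera_info("top"),0; t=cv2.imread('pics/top0.png')
def head(im,x0,x1,y0,y1):
    h=cv2.cvtColor(im,cv2.COLOR_BGR2HSV); m=((h[:,:,0]<25)&(h[:,:,1]>50)&(h[:,:,2]>140)).astype(np.uint8)
    z=np.zeros_like(m); z[y0:y1,x0:x1]=m[y0:y1,x0:x1]
    z=cv2.morphologyEx(z,cv2.MORPH_OPEN,np.ones((1,13) if x0>300 else (1,25)))
    return max(cv2.findContours(z,0,2)[0],key=cv2.contourArea).reshape(-1,2)
for n,ii,c in(('w',i,head(im,200,290,60,300)),('t',it,head(t,330,390,180,270))):
  for z in(.077,.05):
    r=cv2.minAreaRect((ray(ii,c,z)[:,:2]*1000).astype(np.float32)); print(n,z,np.round(r[0],1),np.round(r[1],1),r[2], c.min(0),c.max(0))
print(proj(it,[[.505,-.3085,.077],[.5,-.3,.077]]))
```

```text
[ 0.50260918 -0.30027848  0.22904022] [ 0.0525308  -0.06958438 -0.14141205  0.00109025  0.03006755  0.09055767]
w 0.077 [ 455.1 -312.1] [70.7 35.3] 16.086034774780273 [238  80] [280 163]
w 0.05 [ 457.6 -311.2] [77.2 38.6] 16.086042404174805 [238  80] [280 163]
t 0.077 [ 501.2 -293.7] [167.6  41. ] 15.889330863952637 [345 192] [372 243]
t 0.05 [ 504.8 -300.5] [171.5  42. ] 15.889335632324219 [345 192] [372 243]
[[363.1035917  216.11874645]
 [360.3177877  217.69950688]]
```

Settled picture: brush grip at about (0.502,-0.297), yaw 16° (the first picture was taken while the arm was still moving). Descending partway first.

step_arm(
  targets="1 0 0 -0.1 0 0 0;1 0 0 -0.18 0 0 0;1 0 0 -0.2 0 0 0;1 0 0 -0.2 0 0 0;1 0 0 -0.2 0 0 0;1 0 0 -0.2 0 0 0",
)

```text
clock: 2.37
eef_pos: [0.5017, -0.2922, 0.1332]
tool_rot: [-0.142, 0.99, -0.001, 0.001]
ft_force: [0.5, -0.0, 0.5]
grip_width: 0.0855
grasp_force: 0.0
```

Run:
```python
from h import *
o=bot.get_obs(); print(o["eef_pos"],np.abs(o["joint_vel"]).max())
i,im=snap("wrist","w3"); h=cv2.cvtColor(im,cv2.COLOR_BGR2HSV); m=((h[:,:,0]<25)&(h[:,:,1]>50)&(h[:,:,2]>140)).astype(np.uint8)
L=[]
for r in range(20,200,20):
    c=np.where(m[r,150:340])[0]+150
    if len(c): w=ray(i,[(c.min(),r),(c.max(),r)],.077)[:,:2]; print(r,c.min(),c.max(),w.mean(0).round(4), np.linalg.norm(w[0]-w[1]).round(4))
```

```text
[ 0.50165464 -0.29218287  0.13315344] 0.02626408354120446
20 228 264 [ 0.3947 -0.3297] 0.0193
40 229 264 [ 0.4043 -0.3266] 0.0191
60 229 263 [ 0.4142 -0.3241] 0.0188
80 215 276 [ 0.4245 -0.3215] 0.0343
100 216 276 [ 0.4349 -0.3182] 0.0342
120 216 276 [ 0.4458 -0.3151] 0.0348
140 217 275 [ 0.4569 -0.3119] 0.0342
160 217 275 [ 0.4685 -0.3087] 0.0348
180 218 274 [ 0.4805 -0.3053] 0.0343
```

step_arm(
  targets="1 0.003 -0.012 -0.03 0 0 0;1 0.003 -0.012 -0.08 0 0 0;1 0.003 -0.012 -0.13 0 0 0;1 0.003 -0.012 -0.182 0 0 0;1 0.003 -0.012 -0.182 0 0 0;1 0.003 -0.012 -0.182 0 0 0;-1 0.003 -0.012 -0.182 0 0 0;-1 0.003 -0.012 -0.182 0 0 0;-1 0.003 -0.012 -0.182 0 0 0;-1 0.003 -0.012 -0.182 0 0 0",
)

```text
clock: 3.25
eef_pos: [0.5032, -0.2987, 0.0421]
tool_rot: [-0.142, 0.99, -0.001, 0.001]
ft_force: [-0.4, 0.2, 0.9]
grip_width: 0.0388
grasp_force: 0.0
```

step_arm(
  targets="-1 0 0 0 0 0 0;-1 0 0 0 0 0 0;-1 0 0 0 0 0 0;-1 0 0 0 0 0 0;-1 0 0 0 0 0 0;-1 0 0 0 0 0 0",
)

```text
clock: 3.75
eef_pos: [0.5033, -0.2987, 0.0421]
tool_rot: [-0.142, 0.99, -0.001, 0.001]
ft_force: [0.2, -0.8, 5.9]
grip_width: 0.0355
grasp_force: 61.2
```

Gripped at 61 N. Lift, then shift to the start of the near lane while turning straight.

step_arm(
  targets="-1 0 0 0.04 0 0 0;-1 0 0 0.1 0 0 0;-1 0 0 0.16 0 0 0;-1 -0.01 0.07 0.16 0 0 -0.05;-1 -0.015 0.15 0.16 0 0 -0.15;-1 -0.02 0.23 0.16 0 0 -0.25;-1 -0.026 0.31 0.16 0 0 -0.32;-1 -0.026 0.408 0.16 0 0 -0.32;-1 -0.026 0.408 0.16 0 0 -0.32;-1 -0.026 0.408 0.16 0 0 -0.32",
)

```text
clock: 4.58
eef_pos: [0.4886, -0.0913, 0.1203]
tool_rot: [-0.019, 1.0, 0.0, -0.0]
ft_force: [-0.4, -0.6, -2.7]
grip_width: 0.0353
grasp_force: 60.8
```

Run:
```python
from h import *
o=bot.get_obs(); print(o["eef_pos"],o["tool_rot"],o["grasp_force"],o["ft_force"],o["clock"])
i,im=snap("scene","s1"); cv2.imwrite('pics/s1c.png',cv2.resize(im[110:330,150:430],(700,550),interpolation=2))
```

```text
[ 0.48856805 -0.09130593  0.12029477] [-1.93353928e-02  9.99812908e-01  2.37818145e-04 -4.84713233e-04] 60.80430507659912 [-0.38783765 -0.58198895 -2.68018301] 4.5833
```

View pics/s1c.png

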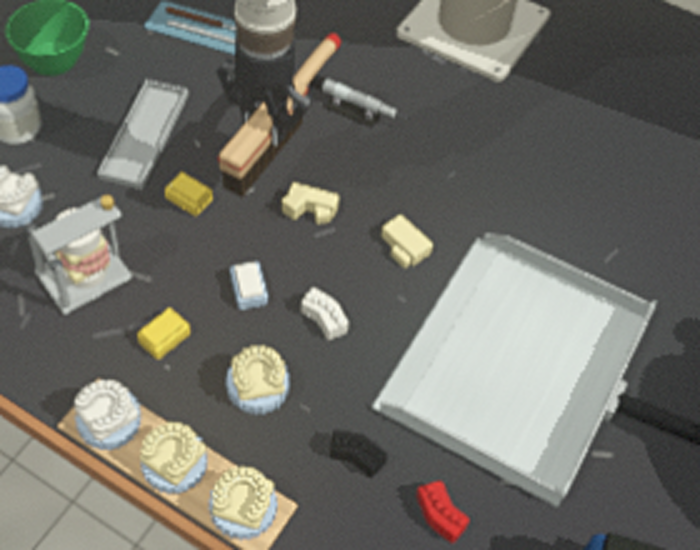

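The brush is held level and straight behind the cream offcuts, clear of the yellow block. Lower it and sweep the near lane.

step_arm(
  targets="-1 0 -0.004 -0.05 0 0 0;-1 0 -0.004 -0.1 0 0 0;-1 0 -0.004 -0.154 0 0 0;-1 0 -0.004 -0.154 0 0 0;-1 0 0.03 -0.154 0 0 0;-1 0 0.07 -0.154 0 0 0;-1 0 0.11 -0.154 0 0 0;-1 0 0.15 -0.154 0 0 0;-1 0 0.19 -0.154 0 0 0;-1 0 0.23 -0.154 0 0 0",
)

```text
clock: 5.47
eef_pos: [0.4897, 0.02, 0.0444]
tool_rot: [-0.016, 1.0, -0.001, 0.0]
ft_force: [0.9, -0.4, -1.8]
grip_width: 0.0355
grasp_force: 62.3
```

Run:
```python
from h import *
o=bot.get_obs(); print(o["eef_pos"],o["tool_rot"],o["grasp_force"],o["ft_force"],o["clock"])
i,im=snap("top","t1"); cv2.imwrite('pics/t1c.png',cv2.resize(im[120:300,90:350],(780,540),interpolation=2))
```

```text
[0.48972424 0.01996322 0.04438452] [-1.55195142e-02  9.99879230e-01 -7.90517119e-04  2.11653778e-04] 62.29925036430359 [ 0.91834651 -0.44141456 -1.79056761] 5.4667
```

View pics/t1c.png

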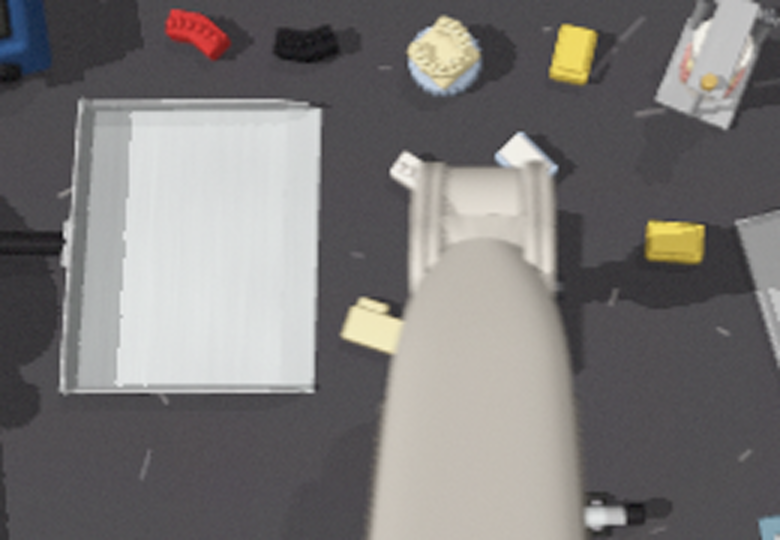

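The arm hides the brush, but offcut1 at (372,327) is still in place ahead. Continue, rising slightly for the lip.

step_arm(
  targets="-1 0 0.04 0 0 0 0;-1 0 0.08 0 0 0 0;-1 0 0.12 0 0 0 0;-1 0 0.16 0 0 0 0;-1 0 0.2 0.003 0 0 0;-1 0 0.24 0.007 0 0 0;-1 0 0.28 0.011 0 0 0;-1 0 0.32 0.014 0 0 0;-1 0 0.36 0.014 0 0 0;-1 0 0.4 0.014 0 0 0",
)

```text
clock: 6.35
eef_pos: [0.4902, 0.2205, 0.0515]
tool_rot: [-0.016, 1.0, -0.0, 0.0]
ft_force: [0.8, -0.6, -2.6]
grip_width: 0.035
grasp_force: 62.4
```

step_arm(
  targets="-1 0 0.04 0 0 0 0;-1 0 0.07 0 0 0 0;-1 0 0.1 0 0 0 0;-1 0 0.12 0 0 0 0;-1 0 0.14 0 0 0 0;-1 0 0.14 0 0 0 0;-1 0 0.14 0 0 0 0",
)

```text
clock: 6.93
eef_pos: [0.4891, 0.2912, 0.0503]
tool_rot: [-0.017, 1.0, 0.0, -0.0]
ft_force: [0.5, -0.1, -1.7]
grip_width: 0.0349
grasp_force: 62.3
```

Run:
```python
from h import *
o=bot.get_obs(); print(o["eef_pos"],o["tool_rot"],o["grasp_force"],o["ft_force"],o["clock"])
i,im=snap("scene","s2"); cv2.imwrite('pics/s2c.png',cv2.resize(im[110:330,170:450],(700,550),interpolation=2))
```

```text
[0.48913352 0.29121845 0.05030121] [-1.69436327e-02  9.99856438e-01  6.96297813e-05 -1.08433744e-04] 62.32170224189758 [ 0.48463321 -0.07895049 -1.6717928 ] 6.9333
```

View pics/s2c.png

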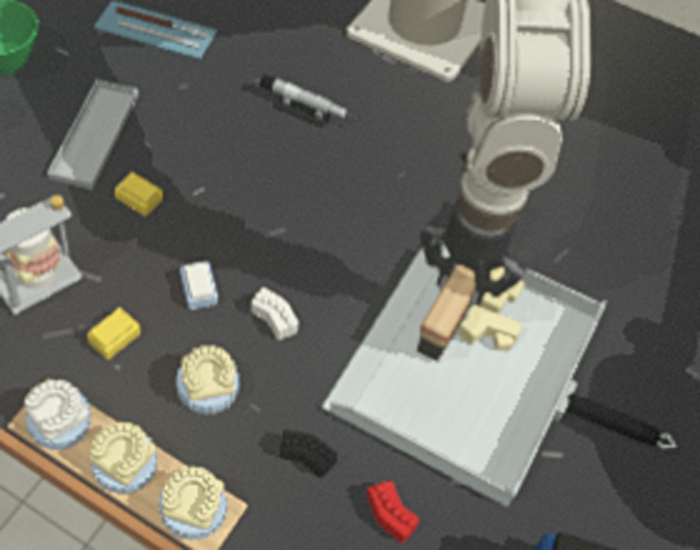

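Both cream offcuts are in the pan side by side, ahead of the brush at (490,315). The rest is undisturbed. Back off, lift and go to the far lane.

step_arm(
  targets="-1 0 -0.03 0.02 0 0 0;-1 0 -0.07 0.08 0 0 0;-1 0.02 -0.12 0.14 0 0 0;-1 0.05 -0.2 0.14 0 0 0;-1 0.08 -0.28 0.14 0 0 0;-1 0.11 -0.36 0.14 0 0 0;-1 0.14 -0.44 0.14 0 0 0;-1 0.17 -0.52 0.14 0 0 0;-1 0.2 -0.6 0.14 0 0 0;-1 0.22 -0.68 0.14 0 0 0",
)

```text
clock: 7.82
eef_pos: [0.5978, -0.0467, 0.1211]
tool_rot: [-0.016, 1.0, -0.0, 0.0]
ft_force: [0.8, 1.1, -2.1]
grip_width: 0.0349
grasp_force: 62.5
```

step_arm(
  targets="-1 0.004 -0.076 0 0 0 0;-1 0.004 -0.076 0 0 0 0;-1 0.004 -0.076 0 0 0 0;-1 0.004 -0.076 -0.06 0 0 0;-1 0.004 -0.076 -0.12 0 0 0;-1 0.004 -0.076 -0.156 0 0 0;-1 0.004 -0.076 -0.156 0 0 0;-1 0.004 -0.076 -0.156 0 0 0",
)

```text
clock: 8.48
eef_pos: [0.5985, -0.0805, 0.0421]
tool_rot: [-0.017, 1.0, 0.0, -0.001]
ft_force: [-0.1, 0.9, -2.2]
grip_width: 0.035
grasp_force: 63.9
```

step_arm(
  targets="-1 0 0.03 0 0 0 0;-1 0 0.07 0 0 0 0;-1 0 0.11 0 0 0 0;-1 0 0.15 0 0 0 0;-1 0 0.19 0 0 0 0;-1 0 0.23 0 0 0 0;-1 0 0.27 0 0 0 0;-1 0 0.31 0 0 0 0;-1 0 0.35 0.003 0 0 0;-1 0 0.39 0.006 0 0 0",
)

```text
clock: 9.32
eef_pos: [0.5995, 0.1156, 0.0468]
tool_rot: [-0.017, 1.0, -0.0, 0.001]
ft_force: [0.2, -0.4, -2.9]
grip_width: 0.035
grasp_force: 63.8
```

step_arm(
  targets="-1 0 0.04 0.004 0 0 0;-1 0 0.08 0.008 0 0 0;-1 0 0.12 0.012 0 0 0;-1 0 0.16 0.012 0 0 0;-1 0 0.2 0.012 0 0 0;-1 0 0.24 0.012 0 0 0;-1 0 0.28 0.012 0 0 0;-1 0 0.32 0.012 0 0 0;-1 0 0.35 0.012 0 0 0;-1 0 0.38 0.012 0 0 0",
)

```text
clock: 10.15
eef_pos: [0.5992, 0.3052, 0.0525]
tool_rot: [-0.017, 1.0, -0.0, 0.0]
ft_force: [-0.9, -1.4, -1.4]
grip_width: 0.0351
grasp_force: 63.9
```

Run:
```python
from h import *
o=bot.get_obs(); print(o["eef_pos"],o["tool_rot"],o["grasp_force"],o["ft_force"],o["clock"])
i,im=snap("scene","s3"); cv2.imwrite('pics/s3c.png',cv2.resize(im[110:330,170:450],(700,550),interpolation=2))
```

```text
[0.59918601 0.30521004 0.05250174] [-1.72065401e-02  9.99851862e-01 -1.92374217e-04  3.88819187e-04] 63.91130089759827 [-0.90871209 -1.44543753 -1.40087067] 10.15
```

View pics/s3c.png

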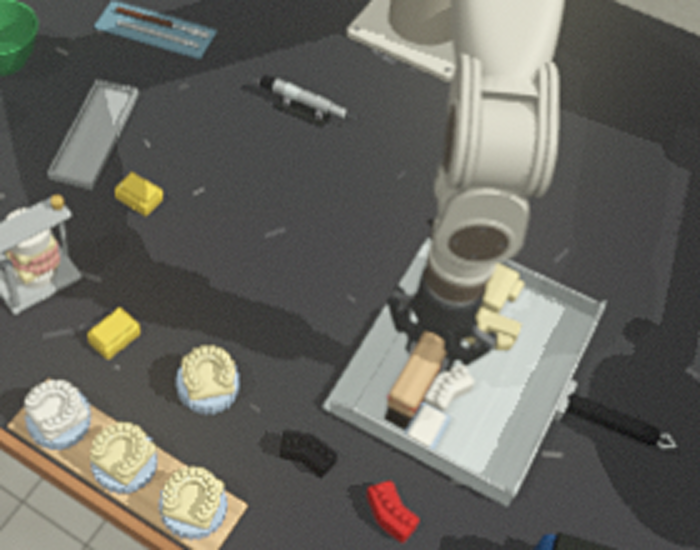

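All four offcuts lie in the pan in front of the brush, and the casts are undisturbed. Now back to the tray.

step_arm(
  targets="-1 0 -0.03 0.03 0 0 0;-1 -0.01 -0.06 0.1 0 0 0;-1 -0.03 -0.12 0.15 0 0 0;-1 -0.06 -0.19 0.15 0 0 0;-1 -0.09 -0.26 0.15 0 0 0;-1 -0.12 -0.33 0.15 0 0 0;-1 -0.15 -0.4 0.15 0 0 0;-1 -0.17 -0.47 0.15 0 0 0;-1 -0.19 -0.55 0.15 0 0 0;-1 -0.19 -0.63 0.15 0 0 0",
)

```text
clock: 11.03
eef_pos: [0.5022, -0.0125, 0.127]
tool_rot: [-0.017, 1.0, 0.0, -0.0]
ft_force: [0.6, 0.1, -2.4]
grip_width: 0.0351
grasp_force: 63.9
```

step_arm(
  targets="-1 0 -0.07 0 0 0 0.05;-1 0 -0.14 0 0 0 0.1;-1 0 -0.21 0 0 0 0.15;-1 0 -0.28 0 0 0 0.2;-1 0 -0.35 0 0 0 0.26;-1 0 -0.42 0 0 0 0.31;-1 0.002 -0.49 0 0 0 0.318;-1 0.002 -0.55 0 0 0 0.318;-1 0.002 -0.57 0 0 0 0.318;-1 0.002 -0.57 0 0 0 0.318",
)

```text
clock: 11.87
eef_pos: [0.5055, -0.2993, 0.1266]
tool_rot: [-0.139, 0.99, -0.0, 0.001]
ft_force: [0.1, 1.0, -1.4]
grip_width: 0.0352
grasp_force: 63.9
```

step_arm(
  targets="-1 0 0 0 0 0 0;-1 0 0 0 0 0 0;-1 0 0 0 0 0 0",
)

```text
clock: 12.12
eef_pos: [0.5057, -0.2949, 0.1265]
tool_rot: [-0.142, 0.99, 0.0, -0.0]
ft_force: [-0.4, 0.3, -2.5]
grip_width: 0.0352
grasp_force: 63.9
```

Run:
```python
from h import *
o=bot.get_obs(); print(o["eef_pos"],o["tool_rot"],np.abs(o["joint_vel"]).max(),o["ft_force"])
im=bot.camera("top")[:,:,::-1]; cv2.imwrite('pics/t4.png',im); i,im=snap("wrist","w4")
```

```text
[ 0.50572262 -0.29486675  0.12649906] [-1.42031041e-01  9.89862138e-01  3.55410203e-04 -6.69794301e-05] 0.004705793364752638 [-0.40524013  0.2859868  -2.50873265]
```

View pics/w4.png

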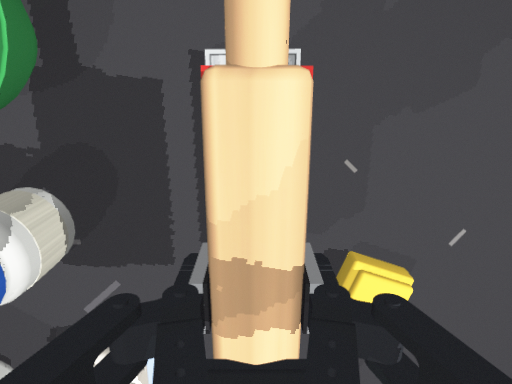

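The brush hangs over the tray, with the tray's near end visible at cols 205–300, row 49. Using that to check the tray centre.

Run:
```python
from h import *
i=bot.camera_info("wrist"); w=ray(i,[(205,49),(300,49)],.014)[:,:2]; print(w,np.linalg.norm(w[0]-w[1]))
d=w[1]-w[0]; print('yaw',np.degrees(np.arctan2(-d[0],d[1]))); u=np.array([np.cos(np.radians(16.4)),np.sin(np.radians(16.4))]); print(w.mean(0)+.098*u)
im=cv2.imread('pics/w2.png'); g=cv2.cvtColor(im,cv2.COLOR_BGR2HSV); m=(g[:,:,1]<40)&(g[:,:,2]>110)
b=ray(i,[(203,72),(311,72)],.158)[:,:2];print('brush head end',b.mean(0)+.086*u)
```

```text
[[ 0.41584286 -0.35928477]
 [ 0.39701696 -0.29493504]] 0.06704701863269624
yaw 16.307149645142843
[ 0.50044268 -0.29944044]
brush head end [ 0.50866302 -0.29418038]
```

step_arm(
  targets="-1 -0.013 -0.01 0 0 0 0;-1 -0.013 -0.01 -0.03 0 0 0;-1 -0.013 -0.01 -0.07 0 0 0;-1 -0.013 -0.01 -0.11 0 0 0;-1 -0.013 -0.01 -0.14 0 0 0;-1 -0.013 -0.01 -0.155 0 0 0;-1 -0.013 -0.01 -0.165 0 0 0;-1 -0.013 -0.01 -0.168 0 0 0;-1 -0.013 -0.01 -0.168 0 0 0;-1 -0.013 -0.01 -0.168 0 0 0",
)

```text
clock: 13.05
eef_pos: [0.4999, -0.3019, 0.0434]
tool_rot: [-0.141, 0.99, -0.001, 0.001]
ft_force: [0.4, 0.5, -1.9]
grip_width: 0.0351
grasp_force: 63.9
```

step_arm(
  targets="-1 0 0 -0.002 0 0 0;-1 0 0 -0.003 0 0 0;-1 0 0 -0.003 0 0 0;0.2 0 0 -0.003 0 0 0;0.6 0 0 -0.003 0 0 0;1 0 0 -0.003 0 0 0;1 0 0 -0.003 0 0 0;1 0 0 -0.003 0 0 0;1 0 0 -0.003 0 0 0;1 0 0 -0.003 0 0 0",
)

```text
clock: 13.88
eef_pos: [0.4992, -0.3014, 0.0409]
tool_rot: [-0.141, 0.99, -0.0, 0.0]
ft_force: [-0.5, 0.3, -0.3]
grip_width: 0.0854
grasp_force: 0.0
```

step_arm(
  targets="1 0 0 0 0 0 0;1 0 0 0 0 0 0;1 0 0 0 0 0 0;1 0 0 0.05 0 0 0;1 0 0 0.1 0 0 0;1 0 0 0.17 0 0 0;1 0 0 0.25 0 0 0;1 0 0 0.33 0 0 0;1 -0.06 0.05 0.36 0 0 0;1 -0.12 0.1 0.36 0 0 0",
)

```text
clock: 14.72
eef_pos: [0.4429, -0.2536, 0.226]
tool_rot: [-0.141, 0.99, -0.004, 0.005]
ft_force: [0.1, 0.7, 0.5]
grip_width: 0.0856
grasp_force: 0.0
```

step_arm(
  targets="1 -0.06 0.06 0 0 0 0;1 -0.12 0.12 0 0 0 0;1 -0.18 0.18 0 0 0 0;1 -0.18 0.24 0 0 0 0;1 -0.18 0.24 0 0 0 0;1 -0.18 0.24 0 0 0 0",
)

```text
clock: 15.22
eef_pos: [0.3489, -0.1304, 0.2214]
tool_rot: [-0.143, 0.99, -0.001, 0.001]
ft_force: [0.5, -0.9, -0.1]
grip_width: 0.0856
grasp_force: 0.0
```

Run:
```python
from h import *
i,a=snap("scene","s5"); j,b=snap("top","t5")
cv2.imwrite('pics/final.png',np.hstack([cv2.resize(a[90:340,60:400],(400,294)),cv2.resize(b[90:300,100:440],(400,294))]).repeat(1,0))
cv2.imwrite('pics/final.png',np.vstack([cv2.resize(a[90:330,80:440],(450,300),interpolation=2),cv2.resize(b[80:310,95:440],(450,300),interpolation=2)]))
```

```text
(no output)
```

View pics/final.png

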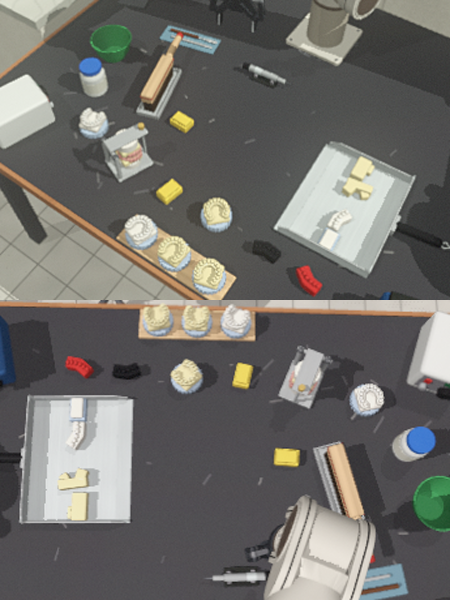

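The final picture shows all four offcuts deep in the pan (top half of the image at (360,165), (357,188), (340,220), (328,238)). The brush stands upright in its tray, everything else is where it was, and the arm is clear. Handing in.

```bash
python3 -c "
from workcell import bot
print(bot.job_done())"
```

```text
the job is handed in; nothing more can be done
None
```

The job is handed in at about 15 s on the robot's clock: all four offcuts are well inside the scrap pan, the brush is released upright in its tray, and the casts, articulator, bowl and jar look undisturbed in the last pictures; the judge's verdict was not shown.

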